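Unlock and close the gluing jig on the hexagonal frame

TASK

Close the jaw of the gluing jig that holds the hexagonal plywood frame: pull its spring pin up by the T-handle and turn it a quarter turn, either way, so that it rests in its notch and stays out by itself. With the pin resting there, slide the jaw all the way up to the frame until it stops, let go with the pin still resting out, and leave the frame lying in its place and the other jig alone.

Things in the scene. Friction and masses are not known exactly. Their poses are not given: they have to be found in the camera images.
- hex_jig: The jig with the hexagonal frame: fixed grey laminated board 260 x 100 x 12 mm, two low aluminium guides and between them the sliding jaw plate, which carries the pin and handle along (so the parked handle, bar across the slide, can be gripped to push it). Origin: underside centre; x = slide direction, z up. Handle at x = -55, frame at x = +87. All but pin and guide is under 33 mm high.
- hex_knob (a point): Centre of the black T-handle (bar 54 long x 12 wide x 20 high, mm) on the spring pin of the jig with the hexagonal frame; at the start 79 mm above the table, bar along the slide. x = along the bar, at the start from handle towards frame (the way the jaw slides), z = up; both turn with it. Below the bar: 16 mm of bare 8 mm stem, then the pin's steel guide (28 x 33, top 53 above the table).
- hex_pin_lift (a joint): How far the spring pin is pulled straight up, m: 0 = home, jaw locked (a cross pin in a slot also prevents turning); about 0.017 clears the slot so that the handle can be turned; 0.026 = upper stop; 0.013 = resting in the notch, jaw free. The spring pulls it down with about 7 N at home, 12 N at the top.
- hex_pin_turn (a joint): Turn of the T-handle about the vertical, rad, counter-clockwise from above positive: 0 = bar along the slide (home); +1.57 or -1.57 = cross pin over the rest notch. Turns freely when lifted, stops at +-2.2. The notch is a wide shallow V: let down anywhere from about 1.0 to 2.1 (either sign) and let go, it settles to 1.57.
- hex_jaw (a joint): Slide of the jaw along the jig towards the frame, m: 0 = start, held by the pin; 0.075 = end stop, jaw about 2 mm short of the frame. Drag about 3 N once the pin is out.
- hex_centre (a point): Centre of the hexagonal plywood frame (60 mm across flats, 6 mm thick, two slats inside, loose), lying on the board of the jig at the end away from the pin, 142 mm from the T-handle at the start, against a low stop strip.
- square_knob (a point): Centre of the T-handle of the other jig, which is alike but holds a square frame: not to be lifted or moved.

How it is judged:
By the outcome, as a careful person would: the job done as asked, in the order asked, and still so for the second after the job is handed in, with the robot touching nothing.
It also fails if it takes over 35 s, if anything falls off the work surface, if the arm or the gripper's body presses on something with over 40 N, if the wrist force passes 120 N, or if a joint passes its speed limit or range.

ROBOT

A 6-joint arm with a two-finger parallel gripper is mounted at the origin on the work surface. World frame = base frame: x ahead of the robot, y to its left, z up, the work surface at z = 0. Lengths are in m, angles in rad, forces in N, time in s.
With the tool pointing down it reaches from about 0.225 to 0.875 m from the base axis. Payload 3.4 kg.
Tool frame: the origin (TCP) lies at the very end of the fingers, on their centre line; the grasp point (between the pads) lies 19 mm behind it; z points along the fingers, y is the direction in which the jaws open and shut (so a half turn about z gives the same grasp; the last joint's range is limited). The gripper opens to 85 mm and grips with 20 to 120 N. Pads are 22 mm wide; open, the fingers measure 114 mm over their backs; the gripper's body (76 mm by 85 mm) begins 54 mm behind the grasp point. The pads swing forward as they close: fully open they stand 13 mm farther back than shut.
Start: joints at [1.104, 0.276, 1.505, -0, 1.361, -0.121], TCP at [0.195, 0.541, 0.231] pointing down, gripper open.
Joint ranges: [-2.89, 2.89], [-0.75, 2.08], [0.22, 2.7], [-1.18, 4.32], [0.11, 2.71], [-2.7, 2.7]. Speed limits (rad/s): [2.57, 2.57, 3.14, 3.14, 3.14, 3.14].

INTERFACE

Orientations are given as a unit quaternion [w, x, y, z].
In Python, from rig import manip, viewer, job gives the robot as it stands.
- The arm moves only by the shell command python3 -m crank 'ROWS' [OPENING] [FORCE]. ROWS is JSON, a list of rows, each a list of 6 numbers: the shift along the tool's x, y, z in m, then the turn, a rotation vector about the tool's x, y, z in degrees. In form: [[dx, dy, dz, rx, ry, rz], ...]. A call has 1 to 20 rows; each row is the pose to reach, as a shift and turn from the pose measured when the call began, along the tool's axes at that moment; what a row does not reach only later rows make up. A row lasts 1/8 s, in which the tool goes at most 62.5 mm and 10.7 degrees, less where a joint would pass 70% of its speed; a pose out of reach is approached as far as the arm can. A call with a gripper value outside its range is refused whole. OPENING is the opening, from 0 (shut) to 1 (fully open), set as the call begins (- or left out, the last holds). The fingers move at their own pace and stop on an object; FORCE is the grip in N (left out, the last holds). Time passes only in rows, so rows that repeat a pose let the fingers close. It gives the time, the measured TCP pose, the force and the opening at its end, in the units of the state.
- manip.get_state(): the state, without advancing time (a new reading comes with each control period).
- viewer.get_image(name): name is "scene" or "top" or "wrist"; returns a dict with "frame" (400x640x3 uint8, blue, green, red), "range_z" (400x640 float32, m along the optical axis (not along the pixel's ray), 0 where there is no reading), "intrinsics" (3x3 intrinsics, pixels), "D" ([k1, k2, p1, p2, k3] as OpenCV has them; the pictures are not rectified), "world_from_camera" (4x4, takes a point from camera to world coordinates); the wrist camera has in their place "mount" (4x4, takes a point from camera to tool coordinates, whose origin is the TCP and whose axes are the flange's). Camera axes: x right, y up, looking along -z (the intrinsics and any distortion apply to the point x, -y, -z); pixel columns grow to the right and rows downward; lengths in m; the calibration is good to about 2 mm. A picture is of the moment at which its call begins: read the wrist's pose just before it.
- job.sign_off(): hands the job in, once; it reports no verdict.
The state is a dict: "clock": time; "qpos": joint angles; "qd": joint speeds; "effort": joint torques, N m; "position": TCP position; "ee_rot": TCP orientation; "contact_force": force on the tool from outside, world axes, zero at the start; "moment": the same for the moment, N m; "width": finger opening in m.
Only numpy, scipy, OpenCV 4.12 (cv2) and the standard library are available. Lean on these libraries where they do the work, as an engineer would, in place of code of your own. Each camera call takes 0.05 s, during which the arm holds its last target. There are 200 camera calls.

## Working session

There is one attempt and no reset: what is moved stays moved. The work goes in short steps, Python scripts to look and compute and a shell command to move; the robot and the scene stay as the last step left them, time stands still between calls to the robot, and variables do not carry over. Pictures are saved under pics/ and viewed, about 8 in all and at most 12, crops included, and the job is handed in when it is done.

```bash
mkdir -p pics; ls; cat > h.py <<'E'
import numpy as np, cv2, pickle
from rig import manip, viewer, job
from scipy.spatial.transform import Rotation as R
def q2R(q): return R.from_quat([q[1],q[2],q[3],q[0]])
def snap(name):
    s=manip.get_state(); im=viewer.get_image(name)
    if 'world_from_camera' in im: T=np.array(im['world_from_camera'])
    else:
        W=np.eye(4); W[:3,:3]=q2R(s['ee_rot']).as_matrix(); W[:3,3]=s['position']; T=W@np.array(im['mount'])
    im['T']=T; pickle.dump(im,open(f'/tmp/{name}.pkl','wb')); return im
def load(name): return pickle.load(open(f'/tmp/{name}.pkl','rb'))
def ray(im,u,v):
    p=cv2.undistortPoints(np.array([[[u,v]]],float),np.array(im['intrinsics']),np.array(im['D']))[0,0]
    return np.array([p[0],-p[1],-1.])
def pt_depth(im,u,v,r=1):
    d=im['range_z'][int(v)-r:int(v)+r+1,int(u)-r:int(u)+r+1]; d=np.median(d[d>0]) if (d>0).any() else np.nan
    return (im['T']@np.r_[ray(im,u,v)*d,1])[:3]
def pt_z(im,u,v,z):
    d=im['T'][:3,:3]@ray(im,u,v); o=im['T'][:3,3]; return o+d*(z-o[2])/d[2]
E
python3 - <<'E'
from h import *
a=snap('top'); b=snap('scene')
cv2.imwrite('pics/top1.png',a['frame']); cv2.imwrite('pics/scene1.png',b['frame'])
s=manip.get_state(); print(s['clock'],s['position'],s['ee_rot'],s['contact_force'],s['width'])
E
```

```text
pics
0.1 [0.1947303 0.5405558 0.23053  ] [-2.25828971e-04  1.72070166e-01  9.85084370e-01 -7.69224719e-04] [ 0.35247386  0.8236024  -0.08180986] 0.0854586630862545
```

View pics/top1.png

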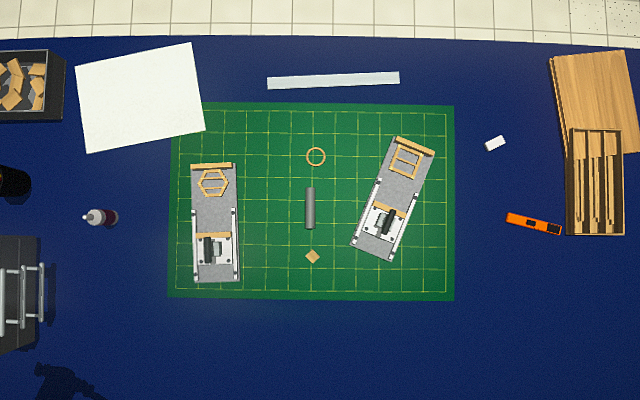

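View pics/scene1.png

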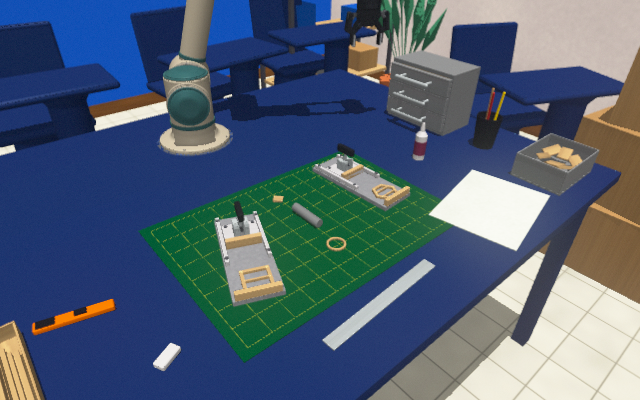

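The top view shows the hex jig at left, with its handle near (208,249) and frame near (213,183). The square jig is at right, with its handle near (388,220). Next I'll measure with depth and an enlarged crop.

```bash
python3 - <<'E'
from h import *
a=load('top')
c=a['frame'][150:295,170:260]; cv2.imwrite('pics/top_crop.png',cv2.resize(c,None,fx=4,fy=4,interpolation=cv2.INTER_CUBIC))
# point cloud over jig region
H=[]
for v in range(150,295):
  for u in range(170,260):
    if a['range_z'][v,u]>0: H.append(np.r_[pt_depth(a,u,v,0),u,v,a['frame'][v,u].astype(float).mean()])
H=np.array(H)
k=H[(H[:,2]>0.07)]; print('handle px',len(k),k.round(3)[:40:3])
if len(k):
  m=k[:,:3].mean(0); print(m, k[:,:3].min(0),k[:,:3].max(0)); w,V=np.linalg.eigh(np.cov(k[:,:2].T)); print(w**.5,V[:,1])
for n,u,v in [('frame',213,183)]: print(n,pt_z(a,u,v,.018))
k=H[(H[:,2]>0.009)&(H[:,2]<.03)]; r=cv2.minAreaRect((k[:,:2]*1000).astype(np.float32)); print(r, cv2.boxPoints(r))
E
```

```text
handle px 207 [[4.88000e-01 2.14000e-01 8.60000e-02 2.04000e+02 2.37000e+02 9.63330e+01]
 [4.88000e-01 2.08000e-01 8.70000e-02 2.07000e+02 2.37000e+02 3.46670e+01]
 [4.87000e-01 2.06000e-01 7.00000e-02 2.10000e+02 2.37000e+02 6.96670e+01]
 [4.86000e-01 2.12000e-01 8.70000e-02 2.05000e+02 2.38000e+02 5.23330e+01]
 [4.86000e-01 2.06000e-01 8.80000e-02 2.08000e+02 2.38000e+02 5.90000e+01]
 [4.84000e-01 2.15000e-01 8.90000e-02 2.03000e+02 2.39000e+02 1.55000e+02]
 [4.84000e-01 2.10000e-01 8.80000e-02 2.06000e+02 2.39000e+02 7.23330e+01]
 [4.84000e-01 2.04000e-01 8.60000e-02 2.09000e+02 2.39000e+02 4.66670e+01]
 [4.82000e-01 2.13000e-01 9.00000e-02 2.04000e+02 2.40000e+02 5.20000e+01]
 [4.82000e-01 2.07000e-01 8.90000e-02 2.07000e+02 2.40000e+02 8.06670e+01]
 [4.81000e-01 2.04000e-01 7.70000e-02 2.10000e+02 2.40000e+02 4.96670e+01]
 [4.80000e-01 2.10000e-01 9.20000e-02 2.05000e+02 2.41000e+02 5.96670e+01]
 [4.80000e-01 2.06000e-01 8.60000e-02 2.08000e+02 2.41000e+02 6.70000e+01]
 [4.78000e-01 2.15000e-01 8.90000e-02 2.03000e+02 2.42000e+02 1.51667e+02]]
[0.4619745  0.20782892 0.08637185] [0.435489   0.20216131 0.0702398 ] [0.48778732 0.21607476 0.09283698]
[0.0037716  0.01562093] [-0.99794271 -0.06411193]
frame [0.60286308 0.21592674 0.018     ]
((516.6217651367188, 212.62228393554688), (261.1678466796875, 102.69410705566406), 3.213804244995117) [[383.36462 256.56778]
 [389.12183 154.03519]
 [649.8789  168.67679]
 [644.1217  271.20938]]
```

View pics/top_crop.png

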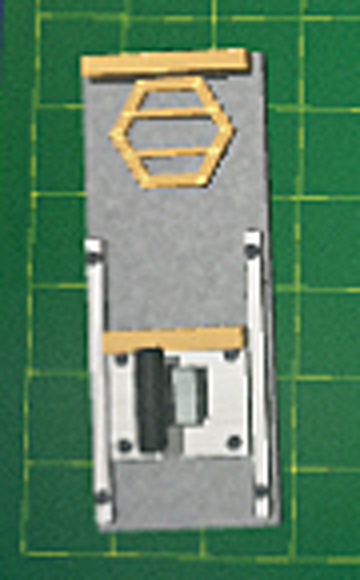

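The crop shows the bar along the slide at about (150,400) and the guide block beside it at (190,395). The frame is at (172,132) and the jig is tilted by about 3°. The jig rectangle and the handle agree: the handle is at about (0.462, 0.2095), and the slide yaw is 3.2°.

I'll hover above the handle and check with the wrist camera.

```bash
cat >> h.py <<'E'
def goto(p,ydeg):
    s=manip.get_state(); Rc=q2R(s['ee_rot']); y=np.array([np.cos(np.radians(ydeg)),np.sin(np.radians(ydeg)),0]); z=np.array([0,0,-1.])
    Rt=R.from_matrix(np.c_[np.cross(y,z),y,z]); sh=Rc.inv().apply(np.array(p)-s['position'])
    print('row',sh.round(4),(Rc.inv()*Rt).as_rotvec(degrees=True).round(2),'pos',s['position'].round(4),'q6',s['qpos'][5].round(3),'t',round(s['clock'],2),'F',s['contact_force'].round(1),'w',round(s['width'],4))
E
python3 - <<'E'
from h import *
goto([.462,.2095,.15],93.2)
E
```

```text
row [-0.3637 -0.2207  0.0808] [ -0.09  -0.03 -23.02] pos [0.1947 0.5406 0.2305] q6 -0.121 t 0.1 F [ 0.4  0.8 -0.1] w 0.0855
```

```bash
python3 -m crank '[[-0.05,-0.03,0.01,0,0,-3],[-0.1,-0.06,0.022,0,0,-6],[-0.15,-0.09,0.033,0,0,-9],[-0.2,-0.12,0.044,0,0,-12],[-0.25,-0.15,0.055,0,0,-16],[-0.3,-0.18,0.066,0,0,-19],[-0.35,-0.21,0.077,0,0,-22],[-0.3637,-0.2207,0.0808,0,0,-23],[-0.3637,-0.2207,0.0808,0,0,-23],[-0.3637,-0.2207,0.0808,0,0,-23],[-0.3637,-0.2207,0.0808,0,0,-23]]' 1 60
python3 - <<'E'
from h import *
goto([.462,.2095,.15],93.2)
w=snap('wrist'); cv2.imwrite('pics/wrist1.png',w['frame'])
E
```

```text
clock: 1.48
position: [0.4614, 0.2105, 0.1503]
ee_rot: [-0.0, -0.029, 1.0, -0.001]
contact_force: [-1.0, 0.3, 0.7]
width: 0.0857
row [-0.0006 -0.0011  0.0003] [-0.06 -0.04  0.07] pos [0.4614 0.2105 0.1503] q6 -1.336 t 1.48 F [-1.   0.3  0.7] w 0.0857
```

View pics/wrist1.png

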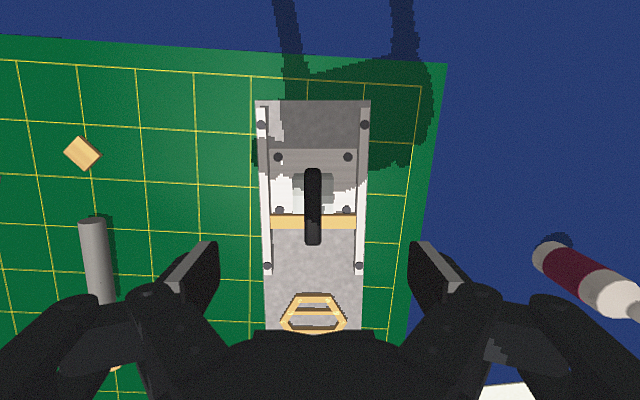

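The wrist view shows the bar centred between the fingers, with its ends at about (313,169) and (313,244). I'll project those to the top height.

```bash
python3 - <<'E'
from h import *
w=load('wrist'); T=w['T']
a=pt_z(w,313,169,.089);b=pt_z(w,313,243,.089); print(a,b,(a+b)/2,np.linalg.norm(a-b),np.degrees(np.arctan2(*(b-a)[1::-1])))
P=[pt_depth(w,u,v,0) for v in range(160,255) for u in range(300,326) if w['range_z'][v,u]>0]
P=np.array(P);k=P[P[:,2]>.08]; r=cv2.minAreaRect((k[:,:2]*1000).astype(np.float32)); print(k.max(0),len(k),r)
goto([.462,.2095,.061],93.2)
E
```

```text
[0.43251387 0.20922696 0.089     ] [0.4852494  0.21222359 0.089     ] [0.45888164 0.21072528 0.089     ] 0.05282060397687046 3.252266219992987
[0.48740689 0.21722851 0.09119366] 1301 ((460.73699951171875, 210.47982788085938), (53.31209182739258, 11.940462112426758), 3.0227198600769043)
row [-0.0006 -0.0009  0.0893] [-0.06 -0.03  0.08] pos [0.4614 0.2105 0.1503] q6 -1.336 t 1.52 F [-0.1  0.4 -1. ] w 0.0855
```

```bash
python3 -m crank '[[0,0,0.03,0,0,0],[0,0,0.06,0,0,0],[0,0,0.08,0,0,0],[0,0,0.089,0,0,0],[0,0,0.089,0,0,0]]' 1 60 && python3 -m crank '[[0,0,0,0,0,0],[0,0,0,0,0,0],[0,0,0,0,0,0],[0,0,0,0,0,0],[0,0,0,0,0,0],[0,0,0,0,0,0],[0,0,0,0,0,0],[0,0,0,0,0,0]]' 0 60
```

```text
clock: 2.15
position: [0.4611, 0.2108, 0.0612]
ee_rot: [-0.001, -0.029, 1.0, -0.001]
contact_force: [-0.7, 0.3, -0.8]
width: 0.0854
clock: 3.15
position: [0.4613, 0.2102, 0.0616]
ee_rot: [-0.0, -0.029, 1.0, -0.001]
contact_force: [-0.6, -4.3, 6.3]
width: 0.011
```

```bash
python3 -m crank '[[0,0,-0.006,0,0,0],[0,0,-0.012,0,0,0],[0,0,-0.018,0,0,0],[0,0,-0.022,0,0,0],[0,0,-0.022,0,0,0],[0,0,-0.022,0,0,0]]' 0 60
```

```text
clock: 3.9
position: [0.4611, 0.2101, 0.0833]
ee_rot: [-0.001, -0.029, 1.0, -0.001]
contact_force: [3.3, -3.4, -11.1]
width: 0.0112
```

The pull is 11 N down, which matches the spring at 22 mm. Now I'll turn 90° clockwise, which is +z in the tool frame.

```bash
python3 -m crank '[[0,0,0,0,0,9],[0,0,0,0,0,18],[0,0,0,0,0,27],[0,0,0,0,0,36],[0,0,0,0,0,45],[0,0,0,0,0,54],[0,0,0,0,0,63],[0,0,0,0,0,72],[0,0,0,0,0,81],[0,0,0,0,0,90],[0,0,0,0,0,90],[0,0,0,0,0,90]]' 0 60
python3 -c "
from h import *
goto([.4611,.2102,.0743],3.2);print(manip.get_state()['moment'])"
```

```text
clock: 5.4
position: [0.462, 0.2106, 0.0835]
ee_rot: [0.001, 0.685, 0.728, -0.0]
contact_force: [3.9, -0.4, -11.9]
width: 0.0109
row [-0.0004 -0.0009  0.0092] [0.04 0.09 0.27] pos [0.462  0.2106 0.0835] q6 0.233 t 5.4 F [  3.9  -0.4 -11.9] w 0.0109
[ 0.15921307 -0.95941459 -0.01940716]
```

Turned 90° with the moment near zero. Now I'll lower by about 9 mm and release.

```bash
python3 -m crank '[[0,0,0.004,0,0,0],[0,0,0.008,0,0,0],[0,0,0.009,0,0,0],[0,0,0.009,0,0,0],[0,0,0.009,0,0,0]]' 0 60 && python3 -m crank '[[0,0,0,0,0,0],[0,0,0,0,0,0],[0,0,0,0,0,0],[0,0,0,0,0,0]]' 0.45
python3 - <<'E'
from h import *
goto([.4611,.2102,.0743],3.2)
w=snap('wrist'); s=snap('scene'); t=snap('top')
c=cv2.resize(s['frame'][130:220,295:425],None,fx=4,fy=4)
o=np.vstack([cv2.resize(w['frame'],(480,300)),cv2.resize(c,(480,300))]); cv2.imwrite('pics/rest.png',o)
P=np.array([pt_depth(t,u,v,0) for v in range(225,270) for u in range(185,235)]); k=P[P[:,2]>.08]; print(len(k),np.percentile(k[:,2],[50,90,99]))
P=np.array([pt_depth(w,u,v,0) for v in range(100,320,2) for u in range(230,400,2)if w['range_z'][v,u]>0]); k=P[(P[:,2]>.085)&(P[:,2]<.12)]; print(len(k),np.percentile(k[:,2],[50,90,99]))
E
```

```text
clock: 6.02
position: [0.4621, 0.2107, 0.0747]
ee_rot: [0.001, 0.685, 0.728, -0.0]
contact_force: [2.8, -0.1, -6.5]
width: 0.0106
clock: 6.52
position: [0.462, 0.2107, 0.0749]
ee_rot: [0.001, 0.685, 0.728, -0.0]
contact_force: [0.2, 0.1, 0.0]
width: 0.0386
row [-0.0005 -0.0009  0.0006] [0.06 0.08 0.27] pos [0.462  0.2107 0.0749] q6 0.233 t 6.53 F [0.2 0.1 0. ] w 0.0386
1104 [0.23450015 0.29985655 0.32213752]
1680 [0.10166166 0.11361315 0.11825111]
```

View pics/rest.png

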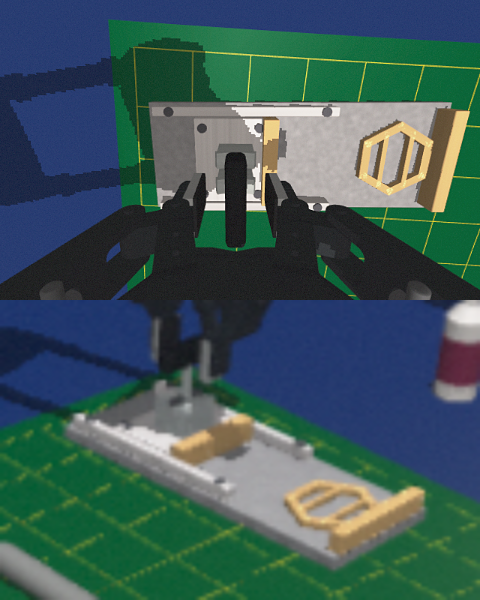

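The bar now lies across the slide with the fingers open around it. Its top is at about 0.102, where 79+13+10 mm is expected, so it rests in the notch. Next I'll regrip lightly and slide along tool +y.

```bash
python3 -m crank '[[0,0,0,0,0,0],[0,0,0,0,0,0],[0,0,0,0,0,0],[0,0,0,0,0,0],[0,0,0,0,0,0]]' 0 30 && python3 -m crank '[[0,0.005,0,0,0,0],[0,0.012,0,0,0,0],[0,0.02,0,0,0,0],[0,0.028,0,0,0,0],[0,0.036,0,0,0,0],[0,0.044,0,0,0,0],[0,0.052,0,0,0,0],[0,0.06,0,0,0,0],[0,0.066,0,0,0,0],[0,0.07,0,0,0,0],[0,0.07,0,0,0,0]]' 0 30
python3 -c "
from h import *
goto([.4611+.075*.9984,.2102+.075*.0558,.0743],3.2)"
```

```text
clock: 7.3
position: [0.4621, 0.2107, 0.0748]
ee_rot: [0.001, 0.685, 0.728, -0.0]
contact_force: [-0.4, -0.1, 1.4]
width: 0.0115
clock: 8.68
position: [0.5329, 0.2149, 0.0748]
ee_rot: [0.001, 0.685, 0.728, 0.0]
contact_force: [0.3, -0.5, 0.5]
width: 0.0114
row [-0.0008  0.003   0.0005] [0.15 0.08 0.28] pos [0.5329 0.2149 0.0748] q6 0.204 t 8.68 F [ 0.3 -0.5  0.5] w 0.0114
```

```bash
python3 -m crank '[[0,0.002,0,0,0,0],[0,0.004,0,0,0,0],[0,0.006,0,0,0,0],[0,0.007,0,0,0,0],[0,0.007,0,0,0,0]]' 0 30
```

```text
clock: 9.3
position: [0.5375, 0.2152, 0.0748]
ee_rot: [-0.0, 0.685, 0.728, -0.001]
contact_force: [-7.3, -1.3, 4.7]
width: 0.0115
```

Contact: motion stopped 4.6 mm in with a 7 N reaction. I'll push slightly more to confirm it's the end stop, then relax, release and withdraw straight up.

```bash
python3 -m crank '[[0,0.002,0,0,0,0],[0,0.004,0,0,0,0],[0,0.005,0,0,0,0],[0,0.005,0,0,0,0]]' 0 30; python3 -m crank '[[0,0,0,0,0,0],[0,0,0,0,0,0],[0,0,0,0,0,0],[0,0,0,0,0,0],[0,0,0,0,0,0]]' 0.45
python3 -c "
from h import *
w=snap('wrist'); cv2.imwrite('pics/end.png',w['frame'])"
```

```text
clock: 9.8
position: [0.5379, 0.2152, 0.0747]
ee_rot: [-0.003, 0.685, 0.728, -0.005]
contact_force: [-11.2, -0.8, 10.1]
width: 0.0112
clock: 10.42
position: [0.5382, 0.2152, 0.0747]
ee_rot: [-0.003, 0.685, 0.728, -0.005]
contact_force: [-0.0, -0.2, 0.1]
width: 0.0384
```

View pics/end.png

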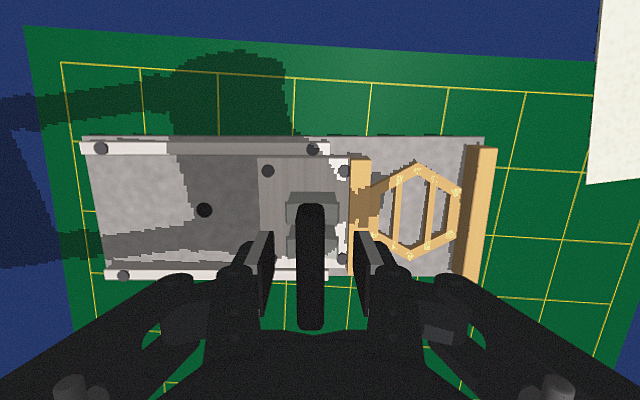

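The bar lies across the slide, free between the open fingers. The jaw strip at (360,215) is up against the frame at (372,215), and the extra push moved it only 0.4 mm. Now I'll retreat upward and then aside.

```bash
python3 -m crank '[[0,0,-0.02,0,0,0],[0,0,-0.05,0,0,0],[0,0,-0.09,0,0,0],[0,0,-0.14,0,0,0],[0,0,-0.16,0,0,0],[0,-0.06,-0.16,0,0,0],[0,-0.12,-0.16,0,0,0],[0,-0.18,-0.16,0,0,0],[0,-0.18,-0.16,0,0,0],[0,-0.18,-0.16,0,0,0]]'
python3 - <<'E'
from h import *
t=snap('top'); s=snap('scene')
o=np.vstack([cv2.resize(t['frame'][145:290,175:335],(480,300)),cv2.resize(s['frame'][120:250,290:430],(480,300))])
o=np.vstack([cv2.resize(t['frame'][150:295,170:260],None,fx=2.5,fy=2.5),]); c=cv2.resize(s['frame'][130:225,300:430],None,fx=3.8,fy=3.8)
h=max(o.shape[0],c.shape[0]); pad=lambda x:cv2.copyMakeBorder(x,0,h-x.shape[0],0,0,0)
cv2.imwrite('pics/final.png',np.hstack([pad(o),pad(c)]))
P=np.array([pt_depth(t,u,v,0) for v in range(185,245) for u in range(185,235)]);k=P[(P[:,2]>.08)&(P[:,2]<.13)]
print(len(k),np.median(k[:,2]),cv2.minAreaRect((k[:,:2]*1000).astype(np.float32)))
E
```

```text
clock: 11.72
position: [0.361, 0.205, 0.2372]
ee_rot: [-0.002, 0.685, 0.728, -0.004]
contact_force: [1.0, -0.7, 1.0]
width: 0.038
174 0.10111871871865863 ((536.0889892578125, 212.71810913085938), (12.027349472045898, 53.82502746582031), 1.63737952709198)
```

View pics/final.png

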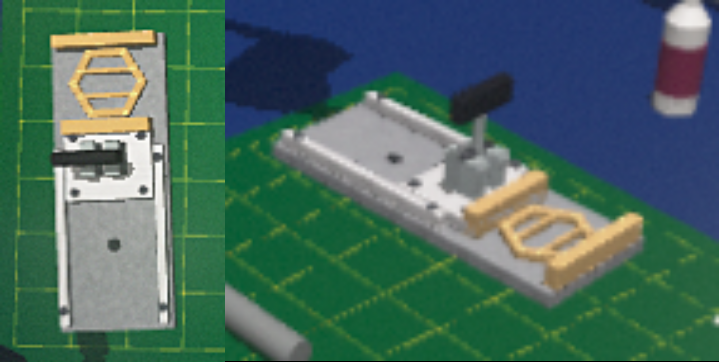

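The handle stands raised and across the slide at crop (90,157), and the jaw strip at (105,125) is next to the frame, which lies in place at (107,82). The bar top is at 0.101 m and the handle is at x = 0.536, a travel of 75 mm.

```bash
python3 -c "
from h import *
print(job.sign_off())"
```

```text
the job is handed in; nothing more can be done
None
```

The jig is closed: I lifted the hex jig's pin about 22 mm, turned it 90° clockwise and let it down into its notch. I released it to check that it stayed out, then regripped lightly and slid the jaw to its end stop. Then I let go, moved the arm clear and handed the job in at about 12 s.

- **Pin:** after letting go, the bar lies across the slide with its top at about 101 mm (102 mm expected when resting in the notch).
- **Jaw:** the handle moved about 75 mm, from x = 0.461 to 0.536. At the stop, extra pushing at up to 11 N moved it only 0.4 mm.
- **Frame and other jig:** the frame lies in its place against the stop strip. The arm never went near the square jig, but I did not re-measure it at the end.
- **Forces:** readings at the end of each move stayed below about 16 N.
- **Small disagreements:** the handle's final y measured 1.7 mm off the expected line and its angle 1.6° off, both within what the top camera can resolve. One height reading taken from the top camera while the gripper was over the handle was unusable, so I used the wrist camera's instead.

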